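# Unload the test sled and hold it out at the mark

## Task

Get the spring sled ready for its reading: lift only the upper, dark steel ring weight off the blue sled's post and lay it flat in the green tray, leaving the brass ring on the sled. Then pull the sled out by its black upright grip, against its return spring, until the orange pointer is in line with the white line of the red clip, and finish while still gripping and holding it there. Do not disturb the other things on the bench.

Things in the scene. Friction and masses are not known exactly. Their poses are not given: they have to be found in the camera images.
- upper_ring: dark steel ring weight, 56 mm outside diameter, 15 mm hole, 20 mm high, 0.18 kg; the upper one of two rings stacked on the sled's post. Origin: centre of its underside (in the hole); z up.
- lower_ring: brass ring weight, 44 mm outside diameter, 15 mm hole, 20 mm high, directly under the steel ring (which overhangs it by 6 mm all round); stays on the sled. Origin: centre of its underside.
- ring_tray: shallow green tray with a grey floor, 120 mm (its x) x 100 mm (its y) outside, fixed to the bench, walls 4 mm thick and 8 mm high, floor 6 mm above the bench. Origin: centre of its underside, on the bench.
- sled: blue sled, 140 mm long (its x), 62 mm wide, top 34 mm above the bench. A steel ring post (9 mm diameter, top 80 mm above the bench, 6 mm out of the upper ring) stands at its x = +40 mm, a black upright grip at x = -45 mm. Origin: centre of its underside, 16 mm above the bench; z up. It is pulled out along its own -x, roughly to the robot's left, at most 105 mm; at the start it is fully home.
- rig: the fixed aluminium and grey rig on whose rods the sled runs: base 330 x 100 x 12 mm, a front stop 34 mm high and a spring housing 60 mm high at the ends. The spring pulls the sled home with about 2.5 N at home, 0.7 N more per 10 mm of pull. Origin: bench height, on the sled's line, 40 mm to the pulling side of the home sled's origin; axes as the sled's.
- handle (a point): point on the middle of the black upright grip of the sled, 84 mm above the bench; the grip is 14 mm thick along the sled's x, 30 mm wide along the sled's y and its top is 102 mm above the bench. A 26 x 40 mm foot plate surrounds it up to 40 mm above the bench. Axes as the sled's.
- pointer (a point): tip of the orange pointer on the sled's robot-facing side, level with the grip along the sled's x; 26 mm above the bench.
- mark_clip: red clip, 16 x 12 x 22 mm, fixed on the edge of the rig beside the white scale strip (it does not move with the sled). The white line across it lies at its own x = 0; its x axis is parallel to the sled's x. The sled is at the mark when the pointer's x in this frame is 0. It starts 40 to 90 mm ahead of the pointer in the pulling direction. Origin: on its face towards the rig, at bench height.
- loupe: bystander: black loupe, 37 mm diameter, 34 mm high. Origin: centre of its underside.
- timer: bystander: white countdown timer, 66 x 66 x 20 mm. Origin: centre of its underside.
- weight_200: bystander: brass knob weight, 29 mm diameter, 45 mm high. Origin: centre of its underside.
- weight_100: bystander: steel-coloured knob weight, 23 mm diameter, 36 mm high. Origin: centre of its underside.
- screw_tin: bystander: shallow tin with screws, 62 mm diameter, 17 mm high. Origin: centre of its underside.
Not all that is in view belongs to the job. What is shaped like the upper_ring but pink is not meant.

How it is judged:
By the outcome, as a careful person would: the job done as asked, in the order asked, and still so for the second after the job is handed in, while the arm keeps its last pose, push and grip.
It also fails if it takes over 58 s, if anything falls off the work surface, if the arm or the gripper's body presses on something with over 40 N, if the wrist force passes 120 N, or if a joint passes its speed limit or range.

## Robot

A 7-joint arm with a two-finger parallel gripper is mounted at the origin on a cart in front of the work surface, level with it; the furniture and walls round the work are solid. World frame = base frame: x ahead of the robot, y to its left, z up, the work surface at z = 0. Lengths are in m, angles in rad, forces in N, time in s.
With the tool pointing down it reaches from about 0.4 to 0.85 m from the base axis. Payload 10.4 kg.
Tool frame: the origin (TCP) lies at the very end of the fingers, on their centre line; the grasp point (between the pads) lies 19 mm behind it; y points along the fingers, x is the direction in which the jaws open and shut, and the axes are right-handed (so a half turn about y gives the same grasp; the last joint's range is limited). The gripper opens to 87 mm and grips with 3 to 60 N. Pads are 19 mm wide; open, the fingers measure 117 mm over their backs; the gripper's body (75 mm by 190 mm) begins 51 mm behind the grasp point.
Start: joints at [-1.177, 0.332, -0.065, 1.46, 0.022, 1.35, -0.088], TCP at [0.253, 0.572, 0.223] pointing down, gripper open.
Joint ranges: [-2.6, 2.6], [-0.5, 2.12], [-1.47, 1.34], [0.16, 2.42], [-1.27, 4.41], [0.06, 2.06], [-2.6, 2.6]. Speed limits (rad/s): [2.22, 2.22, 2.79, 2.79, 3.14, 3.14, 3.14].

## Interface

Orientations are given as a unit quaternion [x, y, z, w].
In Python, from bench import readout, vision, r gives the robot as it stands.
- The arm moves only by the tool arm_command, never from a script. Its argument "targets" is a list that holds one entry, the list of rows, each a list of 6 numbers: the shift along the tool's x, y, z in m, then the turn, a rotation vector about the tool's x, y, z in degrees. A call has 1 to 12 rows; each row shifts and turns the commanded pose from where the row before left it, along the tool's axes as they then stand; what a row does not reach is not made up. A row lasts 1/12 s, in which the tool goes at most 41.7 mm and 7.16 degrees, less where a joint would pass 70% of its speed; a pose out of reach is approached as far as the arm can. A call is refused whole if a number of a shift passes 0.0417 or a number of a turn 7.16, either way. A call with a gripper value outside its range is refused whole. "hand" is the opening, from 0 (shut) to 1 (fully open), set as the call begins (left out, the last holds). The fingers move at their own pace and stop on an object; "grip_force" is the grip in N (left out, the last holds). Time passes only in rows, so rows that do not move let the fingers close. It gives the time, the measured TCP pose, the force and the opening at its end, in the units of the state.
- readout.read_state(): the state, without advancing time (a new reading comes with each control period).
- vision.camera(name): name is "scene" or "top" or "wrist"; returns a dict with "pixels" (384x512x3 uint8, blue, green, red), "fovy" (degrees; the focal length in pixels is half the picture's height over the tangent of half this angle, whatever the lens; pixels are square), "cx", "cy" (the principal point, pixels), "R" (3x3) and "t" (3): a world point X has camera coordinates R X + t; the wrist camera has in their place "mount" (4x4, takes a point from camera to tool coordinates, whose origin is the TCP and whose axes are the tool frame's). Camera axes: x right, y down, z forward; pixel columns grow to the right and rows downward; lengths in m; the calibration is good to about 2 mm. A picture is of the moment at which its call begins: read the wrist's pose just before it. There is no depth.
- r.close_job(): hands the job in, once; it reports no verdict.
The state is a dict: "time": time; "joint_positions": joint angles; "joint_vel": joint speeds; "joint_torque": joint torques, N m; "ee_pos": TCP position; "eef_rot": TCP orientation; "ft_force": force on the tool from outside, world axes, zero at the start; "torque": the same for the moment, N m; "width": finger opening in m.
Only numpy, scipy, OpenCV 4.12 (cv2) and the standard library are available. Lean on these libraries where they do the work, as an engineer would, in place of code of your own. Each camera call takes 0.05 s, during which the arm holds its last target.

## Working session

There is one attempt and no reset: what is moved stays moved. The work goes in short steps, Python scripts to look and compute and a tool call to move; the robot and the scene stay as the last step left them, time stands still between calls to the robot, and variables do not carry over. Pictures are saved under pics/ and viewed, and the job is handed in when it is done.

Besides the shell and the picture viewer there is one more tool, called after "Request:" as name([rows], argument=value, ...), one row to a line, values as JSON. arm_command: Moves the arm, as the interface text tells. Its arguments: {"type":"object","properties":{"targets":{"type":"array","items":{"type":"array","items":{"type":"array","items":{"type":"number"}}}},"hand":{"type":"number"},"grip_force":{"type":"number"}},"required":["targets"]}

```bash
ls; mkdir -p pics
python3 - <<'E'
from bench import readout, vision, r
import cv2
s=readout.read_state(); print(s)
for n in ["scene","top","wrist"]:
    c=vision.camera(n); cv2.imwrite(f"pics/{n}0.png",c["pixels"]); print(n,{k:v for k,v in c.items() if k!="pixels"})
E
```

```text
pics
{'time': 0.0, 'joint_positions': array([-1.17662236,  0.33287123, -0.06470175,  1.4609359 ,  0.02160339,
        1.34992104, -0.08849882]), 'joint_vel': array([-4.81479820e-04, -7.20835592e-04,  5.00071509e-04,  3.78460639e-04,
       -1.43904258e-03,  1.15523359e-05, -1.63739644e-04]), 'joint_torque': array([-8.58189396e-04, -6.23242593e+01,  2.43100565e-02, -3.89922094e+01,
       -6.14813925e-02,  3.93814780e-02,  9.65208073e-05]), 'ee_pos': array([0.25285484, 0.57113748, 0.22175694]), 'eef_rot': array([ 0.59291733,  0.38533652, -0.38616162, -0.59232086]), 'ft_force': array([0.78501471, 0.2583552 , 0.18817794]), 'torque': array([-0.03296607, -0.01951829, -0.03182473]), 'width': 0.08694361687818056}
scene {'fovy': 55.52571663948322, 'cx': 259.40722442187223, 'cy': 185.80902831150846, 'R': array([[-0.72213658, -0.69128803,  0.02529057],
       [-0.33177526,  0.31403658, -0.88955393],
       [ 0.60699583, -0.65077022, -0.45612957]]), 't': array([0.33273153, 0.29014463, 0.45867048])}
top {'fovy': 55.695147552858565, 'cx': 254.86539482658736, 'cy': 189.77167279031534, 'R': array([[ 2.50876613e-02, -9.99685252e-01, -7.76237162e-05],
       [-9.87942943e-01, -2.47811151e-02, -1.52822240e-01],
       [ 1.52772216e-01,  3.91064040e-03, -9.88253691e-01]]), 't': array([-0.14563706,  0.57859085,  0.84755283])}
wrist {'fovy': 66.67026025352158, 'cx': 252.7310273596596, 'cy': 189.6539644599288, 'mount': array([[ 9.99999084e-01,  6.75718997e-04, -1.17299409e-03,
         8.03539902e-05],
       [ 1.31098606e-03, -2.67452604e-01,  9.63570125e-01,
        -1.62110764e-01],
       [ 3.37382317e-04, -9.63570780e-01, -2.67453244e-01,
         7.41734760e-02],
       [ 0.00000000e+00,  0.00000000e+00,  0.00000000e+00,
         1.00000000e+00]])}
```

View pics/scene0.png

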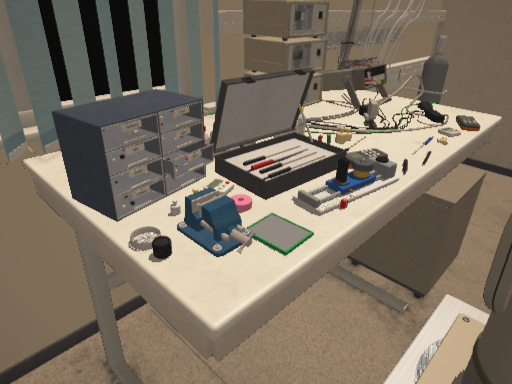

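View pics/top0.png

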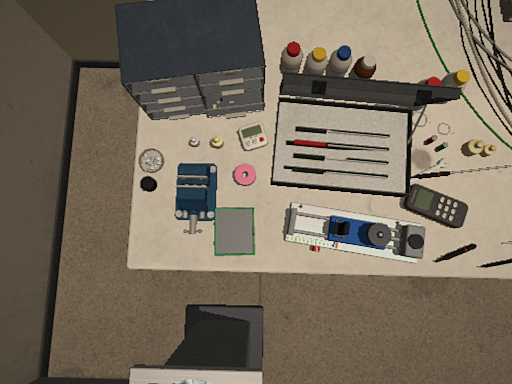

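View pics/wrist0.png

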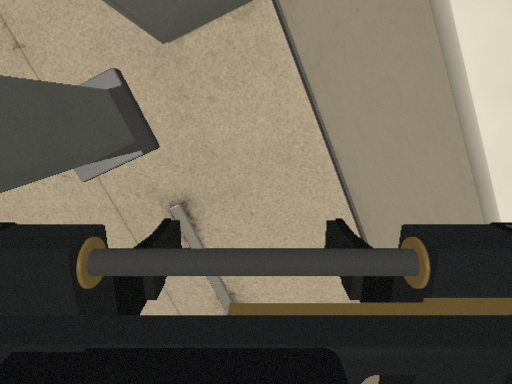

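The scene shows the rig at the right (rings at about (362,160)), the tray at (280,232). In the top view the tray is at (235,231), the rig spans (285–425, 200–262), and the steel ring is at (379,234). I'll enlarge these.

```bash
cat > h.py <<'E'
import numpy as np, cv2
from scipy.spatial.transform import Rotation as Rot
def K(c):
    f=c["pixels"].shape[0]/2/np.tan(np.radians(c["fovy"]/2)); return f
def wristRT(c,s):
    T=np.eye(4);T[:3,:3]=Rot.from_quat(s["eef_rot"]).as_matrix();T[:3,3]=s["ee_pos"]
    W=np.linalg.inv(T@c["mount"]); c["R"]=W[:3,:3];c["t"]=W[:3,3]; return c
def proj(c,X):
    X=np.atleast_2d(X); p=X@c["R"].T+c["t"]; f=K(c)
    return np.c_[c["cx"]+f*p[:,0]/p[:,2], c["cy"]+f*p[:,1]/p[:,2]]
def onz(c,uv,z):
    f=K(c); d=np.array([(uv[0]-c["cx"])/f,(uv[1]-c["cy"])/f,1.]); d=c["R"].T@d; o=-c["R"].T@c["t"]
    return o+d*(z-o[2])/d[2]
def crop(img,x0,y0,x1,y1,k,fn):
    im=cv2.resize(img[y0:y1,x0:x1],None,fx=k,fy=k,interpolation=cv2.INTER_CUBIC)
    for u in range((x0+9)//10*10,x1,10):
        cv2.putText(im,str(u),(int((u-x0)*k),8),0,.3,(0,0,255),1); cv2.line(im,(int((u-x0)*k),9),(int((u-x0)*k),14),(0,0,255),1)
    for v in range((y0+9)//10*10,y1,10):
        cv2.putText(im,str(v),(0,int((v-y0)*k)),0,.3,(0,0,255),1)
    cv2.imwrite(fn,im)
E
python3 - <<'E'
from h import *; from bench import vision
import pickle
c=vision.camera("top"); d=vision.camera("scene"); pickle.dump((c,d),open("c0.pkl","wb"))
crop(c["pixels"],275,190,435,270,5,"pics/topA.png")
crop(c["pixels"],205,195,265,265,8,"pics/topT.png")
crop(d["pixels"],285,140,410,220,6,"pics/scA.png")
crop(d["pixels"],240,200,330,260,7,"pics/scT.png")
print(proj(c,[[0.253,0.572,0.223],[0,0,0],[.253,.572,.5]]))
E
```

```text
[[-131.99173938  342.30382944]
 [ 192.4165688   437.8700529 ]
 [-400.58085326  409.18078277]]
```

View pics/topA.png

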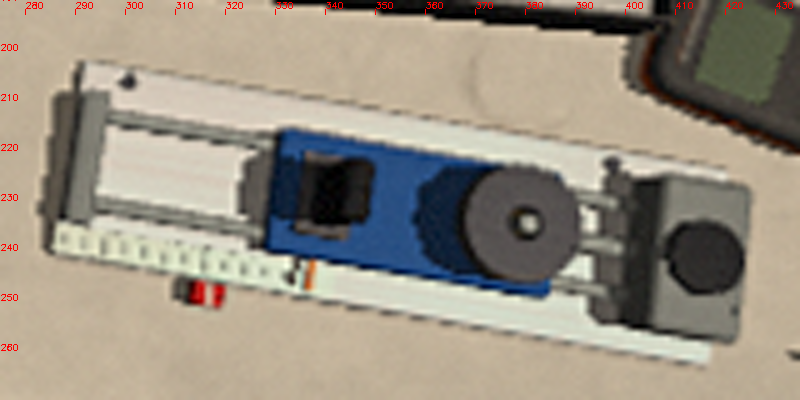

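View pics/topT.png

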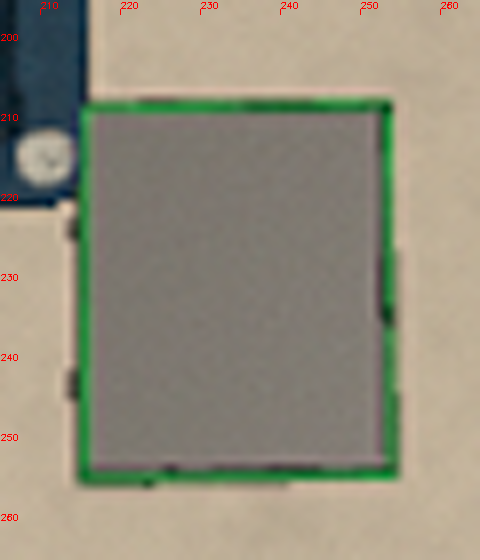

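View pics/scA.png

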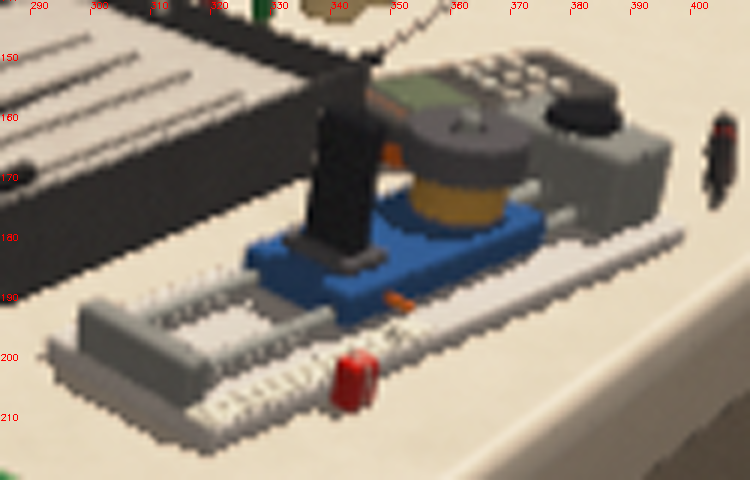

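View pics/scT.png

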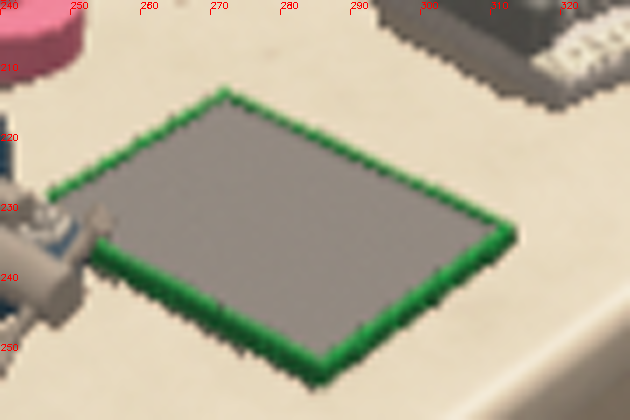

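Run:
```python
from h import *
import pickle
c,d=pickle.load(open("c0.pkl","rb"))
np.set_printoptions(precision=4,suppress=True)
a=lambda x,y:((x+.5)/5+275-.5,(y+.5)/5+190-.5)
def tri(u,v,):
    A=[];b=[]
    for cam,p in ((c,u),(d,v)):
        f=K(cam);R=cam["R"];t=cam["t"]
        for i,(q,c0) in enumerate(((p[0],cam["cx"]),(p[1],cam["cy"]))):
            k=(q-c0)/f; A.append(R[i]-k*R[2]); b.append(k*t[2]-t[i])
    return np.linalg.lstsq(np.array(A),np.array(b),rcond=None)
print("post top",onz(c,a(527,222),.08))
print("ring c",onz(c,a(523,223),.074))
print("handle top",onz(c,a(343,193),.102))
print("pointer",onz(c,a(309,275),.026))
print("clip top line",onz(c,a(208,293),.022))
for n,p in dict(bl=(45,250),tl=(85,62),br=(708,362),tr=(735,172)).items(): print("rig",n,onz(c,a(*p),.012))
t=lambda x,y:((x+.5)/8+205-.5,(y+.5)/8+195-.5)
P=[]
for p in [(82,102),(391,102),(398,477),(80,480)]: P.append(onz(c,t(*p),.008)); print("tray",P[-1])
print(np.mean(P,0))
s=lambda x,y:((x+.5)/6+285-.5,(y+.5)/6+140-.5)
print("post top scene",onz(d,s(470,120),.08)); print("clip scene",onz(d,s(362,358),.022)); print("pointer", onz(d,s(410,306),.026))
T=lambda x,y:((x+.5)/7+240-.5,(y+.5)/7+200-.5)
for p in [(225,90),(517,230),(322,372)]: print("tray sc",onz(d,T(*p),.008))
print("vise corner", onz(c,t(85,205),.02), onz(c,t(45,155),0.05))
```

```text
post top [ 0.4804 -0.423   0.08  ]
ring c [ 0.4801 -0.4232  0.074 ]
handle top [ 0.4904 -0.3328  0.102 ]
pointer [ 0.4541 -0.334   0.026 ]
clip top line [ 0.4442 -0.2852  0.022 ]
rig bl [ 0.4633 -0.2057  0.012 ]
rig tl [ 0.5581 -0.2247  0.012 ]
rig br [ 0.4167 -0.5337  0.012 ]
rig tr [ 0.5107 -0.5512  0.012 ]
tray [ 0.5401 -0.0305  0.008 ]
tray [ 0.5426 -0.1284  0.008 ]
tray [ 0.4256 -0.1336  0.008 ]
tray [ 0.4222 -0.0348  0.008 ]
[ 0.4826 -0.0818  0.008 ]
post top scene [ 0.4773 -0.4184  0.08  ]
clip scene [ 0.443  -0.2874  0.022 ]
pointer [ 0.4499 -0.3358  0.026 ]
tray sc [ 0.5422 -0.127   0.008 ]
tray sc [ 0.4226 -0.1305  0.008 ]
tray sc [ 0.4191 -0.032   0.008 ]
vise corner [ 0.5067 -0.0341  0.02  ] [ 0.5195 -0.0248  0.05  ]
```

```bash
cat >> h.py <<'E'
def T_of(s):
    T=np.eye(4);T[:3,:3]=Rot.from_quat(s["eef_rot"]).as_matrix();T[:3,3]=s["ee_pos"];return T
def down(pos,yaw):
    # tool y down, tool x at world yaw (deg)
    x=np.array([np.cos(np.radians(yaw)),np.sin(np.radians(yaw)),0]);y=np.array([0,0,-1.]);z=np.cross(x,y)
    T=np.eye(4);T[:3,:3]=np.c_[x,y,z];T[:3,3]=pos;return T
def rowto(A,B,n):
    from scipy.linalg import logm
    # constant row repeated n times taking A to B
    rel=np.linalg.inv(A)@B
    rv=Rot.from_matrix(rel[:3,:3]).as_rotvec()/n
    Rn=Rot.from_rotvec(rv).as_matrix()
    S=np.zeros((3,3));M=np.eye(3)
    for i in range(n): S+=M; M=M@Rn
    sh=np.linalg.solve(S,rel[:3,3])
    return sh,np.degrees(rv)
def yaw(T): return np.degrees(np.arctan2(T[1,0],T[0,0]))
E
python3 - <<'E'
from h import *; from bench import readout
np.set_printoptions(precision=4,suppress=True)
s=readout.read_state(); A=T_of(s); print(A,yaw(A))
phi=np.degrees(np.arctan2(-.990,-.143)); print("sled x yaw",phi)
for yw in (-8.2,171.8,-98.2,81.8):
    B=down([.485,-.40,.25],yw)
    for n in (32,): print(yw,n,rowto(A,B,n))
E
```

```text
[[ 0.4048 -0.0003 -0.9144  0.2529]
 [ 0.9144 -0.0005  0.4048  0.5714]
 [-0.0006 -1.      0.      0.2222]
 [ 0.      0.      0.      1.    ]] 66.12054125393291
sled x yaw -98.21920924889906
-8.2 32 (array([-0.0096, -0.0009, -0.0321]), array([ 0.0006,  2.3225, -0.0009]))
171.8 32 (array([-0.0351, -0.0009,  0.0087]), array([-0.001 , -3.3025, -0.0007]))
-98.2 32 (array([ 0.0204, -0.0009, -0.0403]), array([ 0.0015,  5.135 , -0.0003]))
81.8 32 (array([-0.0272, -0.0009, -0.0155]), array([-0.0002, -0.49  , -0.001 ]))
```

Run:
```python
from h import *; from bench import readout
import pickle
np.set_printoptions(precision=3,suppress=True)
s=readout.read_state(); A=T_of(s)
m=np.array([[9.99999084e-01,6.75718997e-04,-1.17299409e-03,8.03539902e-05],[1.31098606e-03,-2.67452604e-01,9.63570125e-01,-1.62110764e-01],[3.37382317e-04,-9.63570780e-01,-2.67453244e-01,7.41734760e-02],[0,0,0,1]])
for pos in ([.475,-.45,.2],[.475,-.48,.2],[.475,-.45,.17],[.475,-.5,.2]):
    B=down(pos,-8.2)
    c=dict(pixels=np.zeros((384,512,3)),fovy=66.67,cx=252.7,cy=189.7,mount=m)
    W=np.linalg.inv(B@m); c["R"]=W[:3,:3];c["t"]=W[:3,3]
    print(pos,"tcp",proj(c,B[:3,3]),"post,handle,pointer,clip\n",proj(c,[[.48,-.422,.08],[.49,-.333,.102],[.454,-.334,.026],[.444,-.286,.022]]))
    sh,rv=rowto(A,B,32); print(sh,rv)
    T=A.copy(); D=np.eye(4);D[:3,:3]=Rot.from_rotvec(rv,degrees=True).as_matrix();D[:3,3]=sh
    for i in range(32):
        T=T@D
        if i%6==0: print(T[:3,3],np.hypot(*T[:2,3]))
```

```text
[0.475, -0.45, 0.2] tcp [[252.878 236.317]] post,handle,pointer,clip
 [[253.963 157.464]
 [250.787  53.182]
 [218.326  72.328]
 [201.39   25.604]]
[-0.011  0.001 -0.033] [ 0.001  2.323 -0.001]
[0.279 0.548 0.222] 0.6149948692616292
[0.414 0.388 0.217] 0.5673791665528439
[0.507 0.199 0.213] 0.5448081102649969
[ 0.552 -0.006  0.209] 0.5517123965010476
[ 0.546 -0.216  0.205] 0.5866732094705054
[ 0.489 -0.418  0.201] 0.643327053153808
[0.475, -0.48, 0.2] tcp [[252.878 236.317]] post,handle,pointer,clip
 [[249.487 126.289]
 [245.327  12.332]
 [213.361  41.978]
 [195.832  -6.855]]
[-0.011  0.001 -0.034] [ 0.001  2.323 -0.001]
[0.28  0.547 0.222] 0.6145383671373984
[0.418 0.381 0.217] 0.5657152321816311
[0.512 0.187 0.213] 0.5451007276985635
[ 0.557 -0.024  0.209] 0.5570534044809603
[ 0.549 -0.24   0.205] 0.5989818490659772
[ 0.49  -0.447  0.201] 0.6630941086812814
[0.475, -0.45, 0.17] tcp [[252.878 236.317]] post,handle,pointer,clip
 [[254.061 162.991]
 [250.469  45.543]
 [214.799  68.641]
 [195.984  16.918]]
[-0.011  0.002 -0.033] [ 0.001  2.323 -0.001]
[0.279 0.548 0.221] 0.6149946024555027
[0.414 0.388 0.211] 0.5673775196951149
[0.507 0.199 0.201] 0.544805764857825
[ 0.552 -0.006  0.191] 0.5517102482804421
[ 0.546 -0.216  0.181] 0.5866719485748838
[ 0.489 -0.418  0.172] 0.6433268854768778
[0.475, -0.5, 0.2] tcp [[252.878 236.317]] post,handle,pointer,clip
 [[246.357 104.49 ]
 [241.474 -16.498]
 [209.905  20.855]
 [191.959 -29.474]]
[-0.012  0.001 -0.035] [ 0.001  2.323 -0.001]
[0.28  0.547 0.222] 0.6142347602236371
[0.42  0.377 0.217] 0.5646517426542264
[0.515 0.179 0.213] 0.5454661522810265
[ 0.56  -0.036  0.209] 0.5609306315302512
[ 0.551 -0.255  0.205] 0.6075803685259699
[ 0.49  -0.467  0.201] 0.6766510930029781
```

Run:
```python
from h import *; from bench import readout
s=readout.read_state(); A=T_of(s)
print(rowto(A,down([.475,-.45,.2],-8.2),32))
```

```text
(array([-0.01075177,  0.0006991 , -0.03337959]), array([ 6.42380000e-04,  2.32251683e+00, -9.29012478e-04]))
```

Request:
arm_command([
  [[-0.0108,0.0007,-0.0334,0,2.32,0],[-0.0108,0.0007,-0.0334,0,2.32,0],[-0.0108,0.0007,-0.0334,0,2.32,0],[-0.0108,0.0007,-0.0334,0,2.32,0],[-0.0108,0.0007,-0.0334,0,2.32,0],[-0.0108,0.0007,-0.0334,0,2.32,0],[-0.0108,0.0007,-0.0334,0,2.32,0],[-0.0108,0.0007,-0.0334,0,2.32,0],[-0.0108,0.0007,-0.0334,0,2.32,0],[-0.0108,0.0007,-0.0334,0,2.32,0],[-0.0108,0.0007,-0.0334,0,2.32,0],[-0.0108,0.0007,-0.0334,0,2.32,0]],
], hand=1)

```text
time: 1.25
ee_pos: [0.4955, 0.2301, 0.2141]
eef_rot: [-0.668, -0.231, 0.231, 0.668]
ft_force: [0.3, -0.5, -0.5]
width: 0.0867
```

Request:
arm_command([
  [[-0.0108,0.0007,-0.0334,0,2.32,0],[-0.0108,0.0007,-0.0334,0,2.32,0],[-0.0108,0.0007,-0.0334,0,2.32,0],[-0.0108,0.0007,-0.0334,0,2.32,0],[-0.0108,0.0007,-0.0334,0,2.32,0],[-0.0108,0.0007,-0.0334,0,2.32,0],[-0.0108,0.0007,-0.0334,0,2.32,0],[-0.0108,0.0007,-0.0334,0,2.32,0],[-0.0108,0.0007,-0.0334,0,2.32,0],[-0.0108,0.0007,-0.0334,0,2.32,0],[-0.0108,0.0007,-0.0334,0,2.32,0],[-0.0108,0.0007,-0.0334,0,2.32,0]],
])

```text
time: 2.25
ee_pos: [0.5499, -0.1834, 0.2057]
eef_rot: [-0.704, -0.064, 0.064, 0.704]
ft_force: [2.1, 0.0, 0.0]
width: 0.0869
```

Request:
arm_command([
  [[-0.0108,0.0007,-0.0334,0,2.32,0],[-0.0108,0.0007,-0.0334,0,2.32,0],[-0.0108,0.0007,-0.0334,0,2.32,0],[-0.0108,0.0007,-0.0334,0,2.32,0],[-0.0108,0.0007,-0.0334,0,2.32,0],[-0.0108,0.0007,-0.0334,0,2.32,0],[-0.0108,0.0007,-0.0334,0,2.32,0],[-0.0108,0.0007,-0.0334,0,2.32,0],[0,0,0,0,0,0],[0,0,0,0,0,0],[0,0,0,0,0,0]],
])

```text
time: 3.17
ee_pos: [0.4752, -0.4507, 0.1998]
eef_rot: [-0.705, 0.05, -0.05, 0.706]
ft_force: [0.2, 0.3, 0.3]
width: 0.0873
```

Run:
```python
from h import *; from bench import readout,vision
import pickle
s=readout.read_state(); c=vision.camera("wrist"); pickle.dump((s,c),open("w1.pkl","wb"))
cv2.imwrite("pics/w1.png",c["pixels"]); crop(c["pixels"],180,0,320,200,4,"pics/w1c.png")
crop(c["pixels"],180,0,270,100,7,"pics/w1d.png"); print(yaw(T_of(s)),s["joint_positions"])
```

```text
-8.097435324299237 [ 0.18296691  0.47874832  0.71138554  1.43766622 -0.31449388  1.34133301
  0.76872554]
```

View pics/w1.png

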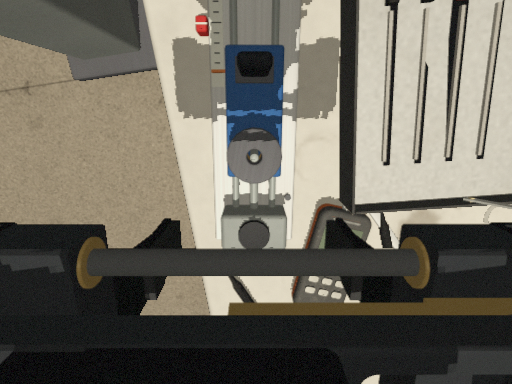

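View pics/w1c.png

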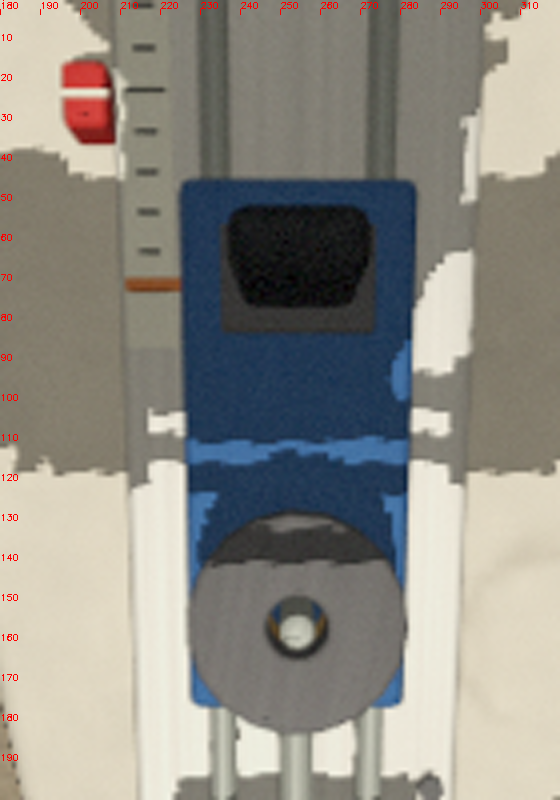

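View pics/w1d.png

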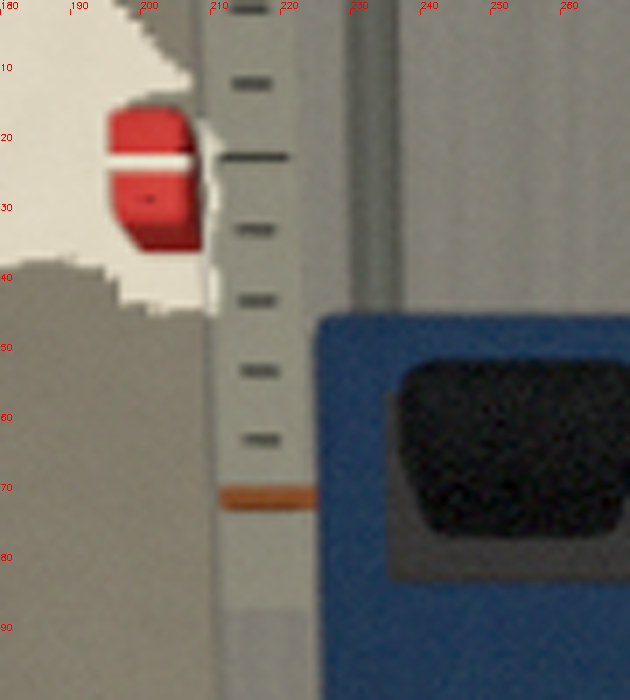

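Run:
```python
from h import *
import pickle
np.set_printoptions(precision=4,suppress=True)
s,c=pickle.load(open("w1.pkl","rb")); wristRT(c,s); T=T_of(s)
P=onz(c,(253.6,157.3),.08); print("post",P)
L=onz(c,(227.2,157),.074);R=onz(c,(281.3,157),.074);U=onz(c,(254.,128),.074);D=onz(c,(254.,183),.074)
print("ring",L,R,U,D,(L+R)/2,(U+D)/2,np.linalg.norm(L-R),np.linalg.norm(U-D))
cl=onz(c,(201,22.7),.022);po=onz(c,(217.5,70.8),.026);H=onz(c,(255,60),.102)
a=onz(c,(225.2,100),.034);b=onz(c,(226.5,150),.034); print("sled left edge",np.degrees(np.arctan2(*(b-a)[[1,0]])))
a=onz(c,(209,60),.012);b=onz(c,(211.5,160),.012); print("rig left edge",np.degrees(np.arctan2(*(b-a)[[1,0]])))
sx=np.array([np.cos(np.radians(-98.2)),np.sin(np.radians(-98.2)),0])
print(cl,po,H,(cl-po)@sx, (P-H)@sx)
```

```text
post [ 0.4788 -0.4233  0.08  ]
ring [ 0.4528 -0.4203  0.074 ] [ 0.506  -0.4278  0.074 ] [ 0.4831 -0.3961  0.074 ] [ 0.4754 -0.4504  0.074 ] [ 0.4794 -0.4241  0.074 ] [ 0.4792 -0.4232  0.074 ] 0.05372865468655372 0.0548706534455799
sled left edge -97.96965090855338
rig left edge -98.82978399775035
[ 0.443 -0.285  0.022] [ 0.4524 -0.334   0.026 ] [ 0.4917 -0.3401  0.102 ] -0.04720642312791747 0.08418951803641067
```

Run:
```python
from h import *; from bench import readout
s=readout.read_state(); A=T_of(s)
print(rowto(A,down([.4793,-.4235,.10],-8.2),5));print(rowto(down([.4793,-.4235,.10],-8.2),down([.4793,-.4235,.048],-8.2),5))
```

```text
(array([-5.43519641e-05,  1.99719509e-02,  5.32077670e-03]), array([-0.01128592,  0.03737487,  0.00118889]))
(array([0.    , 0.0104, 0.    ]), array([0.00000000e+00, 2.25701781e-16, 0.00000000e+00]))
```

Request:
arm_command([
  [[0,0.02,0.0053,0,0.04,0],[0,0.02,0.0053,0,0.04,0],[0,0.02,0.0053,0,0.04,0],[0,0.02,0.0053,0,0.04,0],[0,0.02,0.0053,0,0.04,0],[0,0.0104,0,0,0,0],[0,0.0104,0,0,0,0],[0,0.0104,0,0,0,0],[0,0.0104,0,0,0,0],[0,0.0104,0,0,0,0],[0,0,0,0,0,0],[0,0,0,0,0,0]],
])

```text
time: 4.22
ee_pos: [0.4784, -0.4249, 0.0477]
eef_rot: [-0.705, 0.052, -0.051, 0.705]
ft_force: [0.6, 0.4, -0.4]
width: 0.0867
```

Run:
```python
from h import *; from bench import readout,vision
s=readout.read_state(); c=vision.camera("wrist"); print(s["ee_pos"],s["ft_force"],yaw(T_of(s)))
cv2.imwrite("pics/w2.png",c["pixels"]); d=vision.camera("scene"); crop(d["pixels"],285,90,410,210,6,"pics/sc2.png")
```

```text
[ 0.47841156 -0.42494663  0.04774137] [ 0.58970746  0.366463   -0.41282736] -8.336648310954947
```

View pics/w2.png

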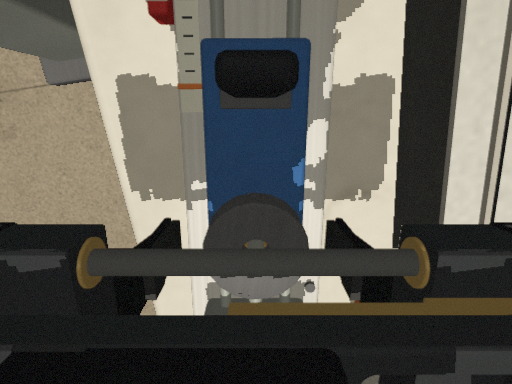

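View pics/sc2.png

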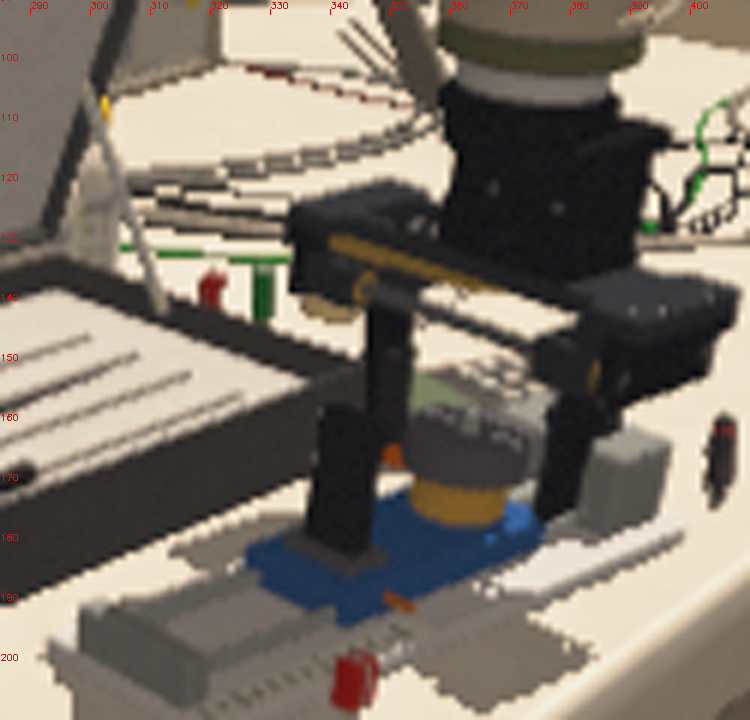

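The fingers straddle the steel ring (ring at (255,245) in the wrist view, fingers on both sides), so I'm closing now.

Request:
arm_command([
  [[0,0,0,0,0,0],[0,0,0,0,0,0],[0,0,0,0,0,0],[0,0,0,0,0,0],[0,0,0,0,0,0],[0,0,0,0,0,0]],
], hand=0.5, grip_force=30)

```text
time: 4.82
ee_pos: [0.4788, -0.4249, 0.0482]
eef_rot: [-0.705, 0.051, -0.051, 0.705]
ft_force: [0.8, -0.3, 1.0]
width: 0.0559
```

Request:
arm_command([
  [[0,-0.004,0,0,0,0],[0,-0.006,0,0,0,0],[0,-0.008,0,0,0,0],[0,-0.01,0,0,0,0],[0,-0.012,0,0,0,0],[0,-0.015,0,0,0,0],[0,-0.02,0,0,0,0],[0,-0.02,0,0,0,0],[0,0,0,0,0,0]],
])

```text
time: 5.57
ee_pos: [0.48, -0.4267, 0.1485]
eef_rot: [0.706, -0.049, 0.053, -0.704]
ft_force: [-0.5, -1.4, -1.4]
width: 0.0557
```

Run:
```python
from h import *; from bench import readout,vision
s=readout.read_state(); print(s["ee_pos"],s["ft_force"],s["width"],yaw(T_of(s)))
d=vision.camera("scene"); crop(d["pixels"],285,90,410,210,6,"pics/sc3.png")
B=down([.4826,-.0818,.15],-8.2)
print(rowto(T_of(s),down([.4826,-.0818,.14],1.2),15))
```

```text
[ 0.48002985 -0.42666393  0.14851042] [-0.47924146 -1.39928993 -1.3736654 ] 0.055696628860563376 -8.342120757226507
(array([-0.00139185,  0.00052544,  0.02297698]), array([ 0.01298741, -0.63617224,  0.02184697]))
```

View pics/sc3.png

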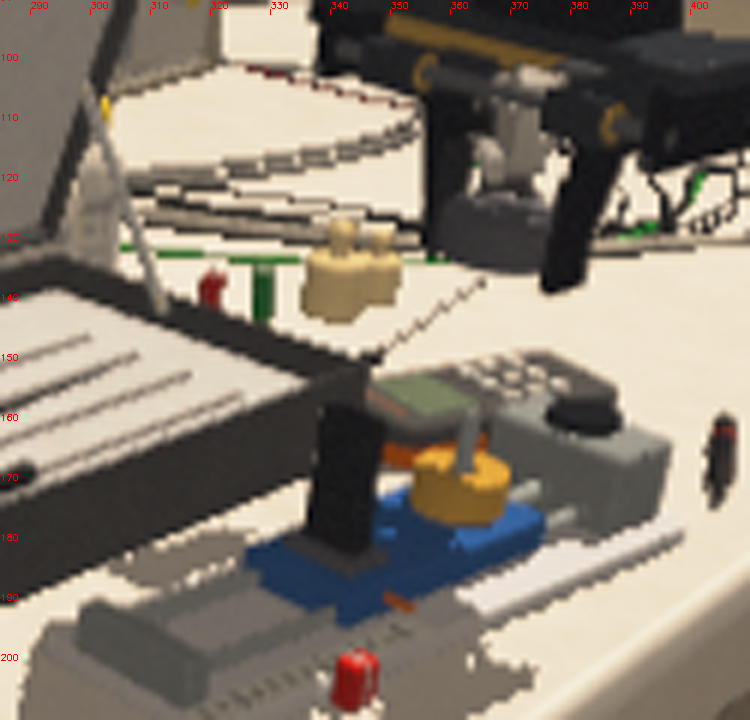

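Only the steel ring came up; the brass ring is still on the sled at about (362,171) in the scene view. Next I'll check the vise's height beside the tray.

Run:
```python
from h import *
import pickle
c,d=pickle.load(open("c0.pkl","rb"))
crop(c["pixels"],165,155,265,265,5,"pics/vt.png")
crop(d["pixels"],170,170,280,260,6,"pics/vs.png")
```

```text
(no output)
```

View pics/vt.png

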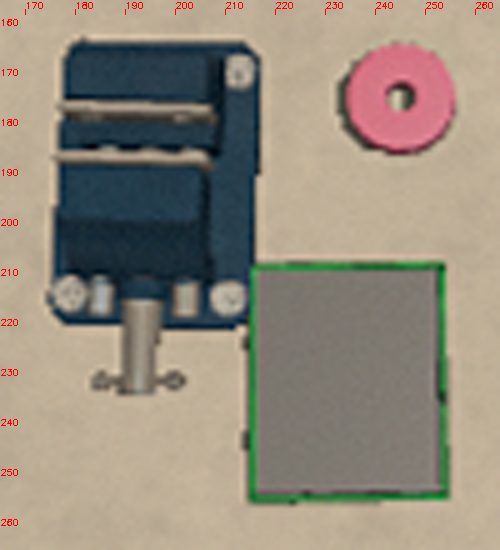

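View pics/vs.png

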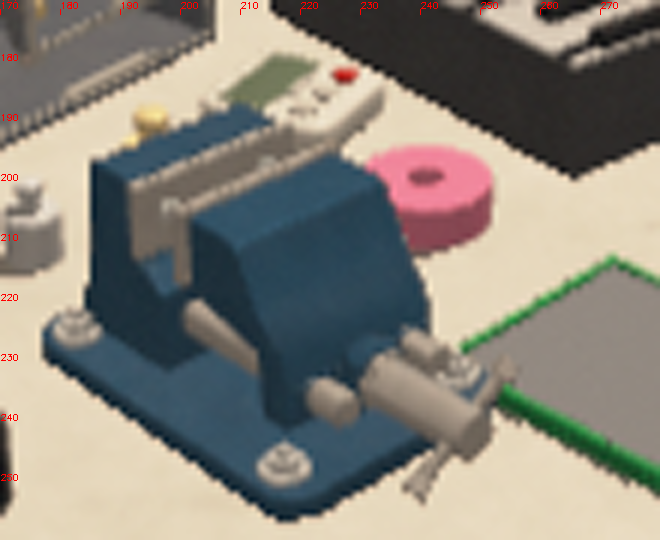

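Run:
```python
from h import *; from bench import readout
s=readout.read_state(); print(s["ee_pos"])
print(rowto(T_of(s),down([.4815,-.081,.10],2),12))
```

```text
[ 0.47960429 -0.42598419  0.1462664 ]
(array([-0.00165586,  0.00382086,  0.02874503]), array([ 0.01073042, -0.86075622,  0.01961208]))
```

Request:
arm_command([
  [[-0.0017,0.0038,0.0287,0,-0.86,0],[-0.0017,0.0038,0.0287,0,-0.86,0],[-0.0017,0.0038,0.0287,0,-0.86,0],[-0.0017,0.0038,0.0287,0,-0.86,0],[-0.0017,0.0038,0.0287,0,-0.86,0],[-0.0017,0.0038,0.0287,0,-0.86,0],[-0.0017,0.0038,0.0287,0,-0.86,0],[-0.0017,0.0038,0.0287,0,-0.86,0],[-0.0017,0.0038,0.0287,0,-0.86,0],[-0.0017,0.0038,0.0287,0,-0.86,0],[-0.0017,0.0038,0.0287,0,-0.86,0],[-0.0017,0.0038,0.0287,0,-0.86,0]],
])

```text
time: 6.62
ee_pos: [0.4792, -0.0789, 0.0971]
eef_rot: [-0.707, -0.013, 0.013, 0.707]
ft_force: [1.2, 1.0, -1.5]
width: 0.0556
```

Request:
arm_command([
  [[0,0,0,0,0,0],[0,0,0,0,0,0],[0,0,0,0,0,0]],
])

```text
time: 6.87
ee_pos: [0.4797, -0.0809, 0.0974]
eef_rot: [0.707, 0.012, -0.012, -0.707]
ft_force: [-0.0, -0.8, -2.2]
width: 0.0557
```

Run:
```python
from h import *; from bench import readout,vision
s=readout.read_state(); print(s["ee_pos"],s["ft_force"],s["width"],yaw(T_of(s)))
c=vision.camera("wrist"); cv2.imwrite("pics/w4.png",c["pixels"])
wristRT(c,s); print(onz(c,(90,60),0.012))
c=vision.camera("top"); crop(c["pixels"],165,155,305,285,5,"pics/t4.png")
print(rowto(T_of(s),down([.4815,-.081,.012],2),8))
```

```text
[ 0.47965112 -0.08085862  0.09744485] [-0.03180342 -0.80744602 -2.17215935] 0.05567598629282412 1.9820394064331162
[0.34730594 0.02466977 0.012     ]
(array([ 2.31868162e-04,  1.06805751e-02, -2.47730120e-05]), array([ 0.00108869, -0.00224494, -0.00180079]))
```

View pics/w4.png

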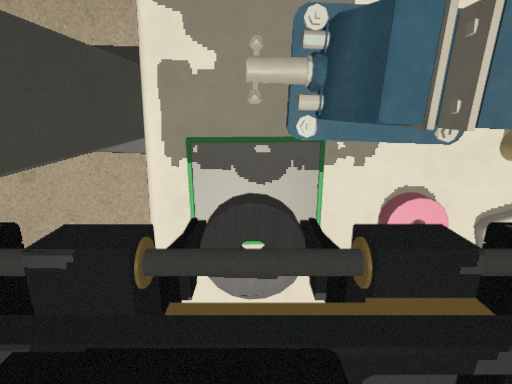

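View pics/t4.png

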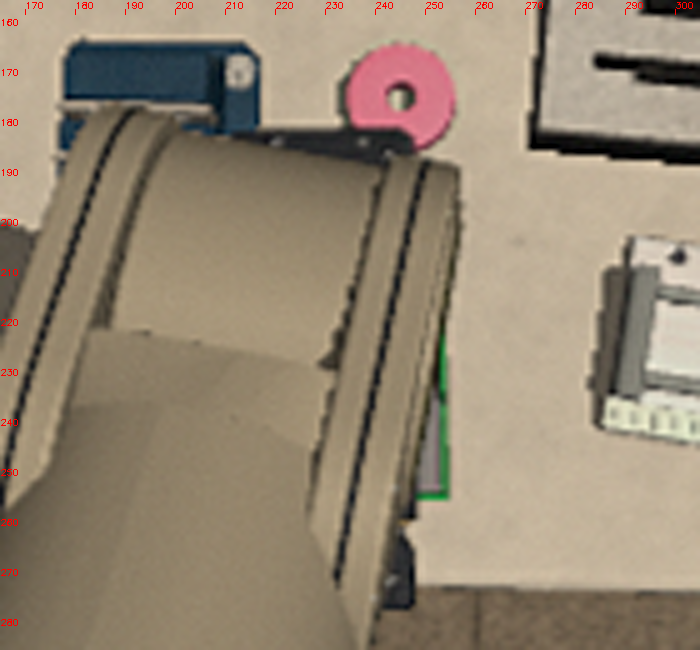

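Request:
arm_command([
  [[0.0003,0.0105,0,0,0,0],[0.0003,0.0105,0,0,0,0],[0.0003,0.0105,0,0,0,0],[0.0003,0.0105,0,0,0,0],[0.0003,0.0105,0,0,0,0],[0,0.0105,0,0,0,0],[0,0.0105,0,0,0,0],[0,0.007,0,0,0,0],[0,0.004,0,0,0,0],[0,0,0,0,0,0],[0,0,0,0,0,0]],
])

```text
time: 7.88
ee_pos: [0.4815, -0.0803, 0.0131]
eef_rot: [0.707, 0.012, -0.012, -0.707]
ft_force: [0.4, -0.3, -0.7]
width: 0.0554
```

Request:
arm_command([
  [[0,0.003,0,0,0,0],[0,0.001,0,0,0,0],[0,0,0,0,0,0],[0,0,0,0,0,0]],
])

```text
time: 8.22
ee_pos: [0.4815, -0.0802, 0.0092]
eef_rot: [-0.707, -0.012, 0.012, 0.707]
ft_force: [-0.5, -1.3, -1.9]
width: 0.0553
```

Run:
```python
from h import *; from bench import readout,vision
s=readout.read_state(); print(s["ee_pos"],s["ft_force"],s["width"],yaw(T_of(s)))
c=vision.camera("wrist"); cv2.imwrite("pics/w5.png",c["pixels"])
c=vision.camera("scene"); crop(c["pixels"],230,170,340,270,6,"pics/s5.png")
```

```text
[ 0.48148991 -0.08023035  0.00918477] [-0.52901794 -1.3208578  -1.93836696] 0.05530231282258162 2.0019304157158953
```

View pics/s5.png

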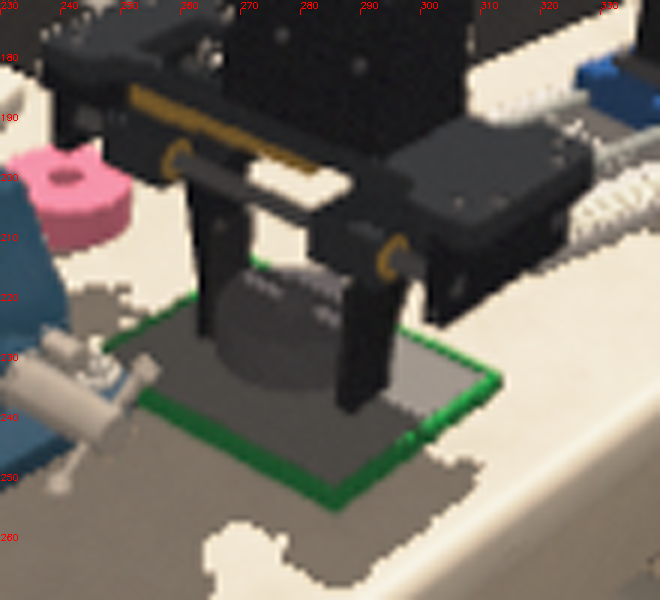

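View pics/w5.png

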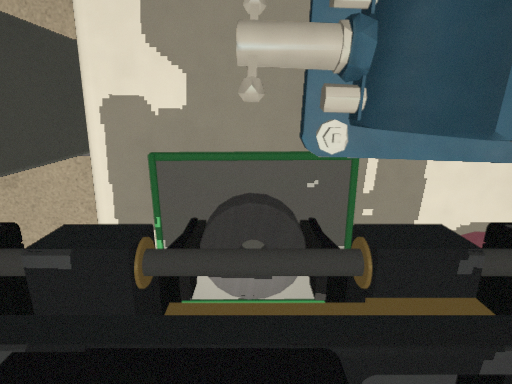

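Request:
arm_command([
  [[0,0.0015,0,0,0,0],[0,0,0,0,0,0]],
])

```text
time: 8.48
ee_pos: [0.4813, -0.0802, 0.0074]
eef_rot: [-0.707, -0.012, 0.012, 0.707]
ft_force: [0.3, 0.3, -1.3]
width: 0.0551
```

Request:
arm_command([
  [[0,0,0,0,0,0],[0,0,0,0,0,0],[0,0,0,0,0,0],[0,0,0,0,0,0],[0,0,0,0,0,0],[0,0,0,0,0,0]],
], hand=0.76)

```text
time: 8.98
ee_pos: [0.4814, -0.0803, 0.0076]
eef_rot: [-0.707, -0.012, 0.012, 0.707]
ft_force: [0.0, 0.1, -0.2]
width: 0.066
```

Request:
arm_command([
  [[0,-0.005,0,0,0,0],[0,-0.01,0,0,0,0],[0,-0.02,0,0,0,0],[0,-0.03,0,0,0,0],[0,-0.03,0,0,0,0],[0,-0.03,0,0,0,0],[0,-0.02,0,0,0,0]],
])

```text
time: 9.57
ee_pos: [0.4821, -0.0808, 0.1563]
eef_rot: [-0.707, -0.013, 0.011, 0.707]
ft_force: [0.7, -0.3, -0.8]
width: 0.0662
```

Run:
```python
from h import *; from bench import readout,vision
s=readout.read_state(); print(s["ee_pos"],s["ft_force"],s["width"],yaw(T_of(s)),s["joint_positions"])
c=vision.camera("wrist"); cv2.imwrite("pics/w6.png",c["pixels"])
c=vision.camera("scene"); crop(c["pixels"],230,170,340,270,6,"pics/s6.png")
```

```text
[ 0.48213008 -0.08077201  0.15629478] [ 0.74912587 -0.25518048 -0.7820295 ] 0.06619049913033542 1.9501959919883805 [-0.46153708  0.07108229  0.56187642  1.92774232 -0.04219668  1.15061563
  0.15033012]
```

View pics/s6.png

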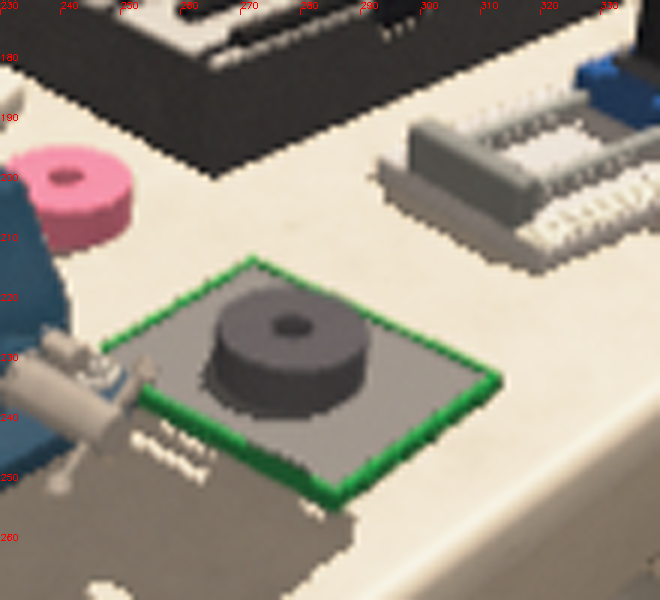

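View pics/w6.png

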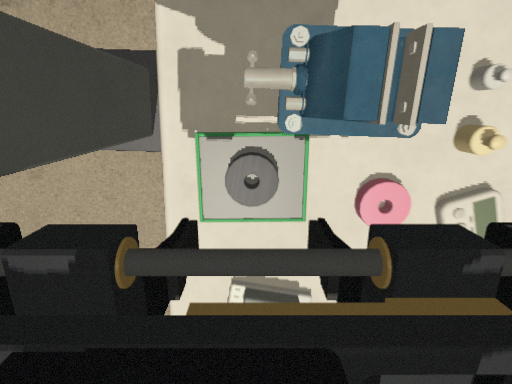

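The ring lies flat and centred in the tray (scene view (279,227)), with the bystanders unmoved. Next I go above the grip with the jaws along the sled's x and the camera on the robot side, so that it sees the clip.

Run:
```python
from h import *; from bench import readout
s=readout.read_state(); A=T_of(s); print(s["ee_pos"])
sh,rv=rowto(A,down([.4914,-.3397,.17],81.8),16); print(sh,rv)
D=np.eye(4);D[:3,:3]=Rot.from_rotvec(rv,degrees=True).as_matrix();D[:3,3]=sh
for i in range(16):
    A=A@D
    if i%3==0: print(A[:3,3])
```

```text
[ 0.48347469 -0.08058349  0.15686842]
[-0.01073624 -0.00085551 -0.01392622] [ 0.01457734 -4.98914073  0.02243883]
[ 0.47321884 -0.09487203  0.15763903]
[ 0.4504033  -0.1422986   0.15999905]
[ 0.44061253 -0.1940059   0.16242676]
[ 0.44451028 -0.24648472  0.16491243]
[ 0.46183142 -0.2961735   0.16744239]
[ 0.4914 -0.3397  0.17  ]
```

Request:
arm_command([
  [[-0.0107,-0.0009,-0.0139,0,-4.99,0],[-0.0107,-0.0009,-0.0139,0,-4.99,0],[-0.0107,-0.0009,-0.0139,0,-4.99,0],[-0.0107,-0.0009,-0.0139,0,-4.99,0],[-0.0107,-0.0009,-0.0139,0,-4.99,0],[-0.0107,-0.0009,-0.0139,0,-4.99,0],[-0.0107,-0.0009,-0.0139,0,-4.99,0],[-0.0107,-0.0009,-0.0139,0,-4.99,0]],
])

```text
time: 10.33
ee_pos: [0.4378, -0.2119, 0.1598]
eef_rot: [-0.66, -0.254, 0.254, 0.66]
ft_force: [-0.1, 0.5, 0.2]
width: 0.0659
```

Request:
arm_command([
  [[-0.0107,-0.0009,-0.0139,0,-4.99,0],[-0.0107,-0.0009,-0.0139,0,-4.99,0],[-0.0107,-0.0009,-0.0139,0,-4.99,0],[-0.0107,-0.0009,-0.0139,0,-4.99,0],[-0.0107,-0.0009,-0.0139,0,-4.99,0],[-0.0107,-0.0009,-0.0139,0,-4.99,0],[-0.0107,-0.0009,-0.0139,0,-4.99,0],[-0.0107,-0.0009,-0.0139,0,-4.99,0],[0,0,0,0,0,0],[0,0,0,0,0,0],[0,0,0,0,0,0]],
])

```text
time: 11.25
ee_pos: [0.489, -0.3384, 0.1666]
eef_rot: [-0.534, -0.463, 0.463, 0.535]
ft_force: [0.3, -0.4, 0.2]
width: 0.0662
```

Run:
```python
from h import *; from bench import readout,vision
import pickle
s=readout.read_state(); print(s["ee_pos"],s["ft_force"],s["width"],yaw(T_of(s)),s["joint_positions"]); print(T_of(s)[:3,1])
c=vision.camera("wrist"); cv2.imwrite("pics/w7.png",c["pixels"]); pickle.dump((s,c),open("w7.pkl","wb"))
crop(c["pixels"],200,60,360,220,5,"pics/w7c.png")
```

```text
[ 0.48904389 -0.33836834  0.16663523] [ 0.31498432 -0.35479563  0.16502007] 0.06624703256454209 81.72676175354562 [-0.00755582  0.34643277  0.6656964   1.64921425 -0.22473114  1.22500501
  2.13257089]
[-8.70060110e-04  5.67437049e-04 -9.99999461e-01]
```

View pics/w7.png

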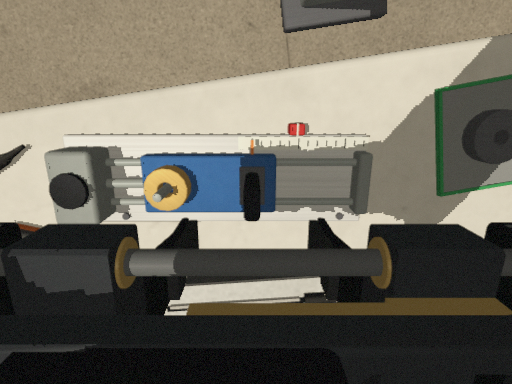

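View pics/w7c.png

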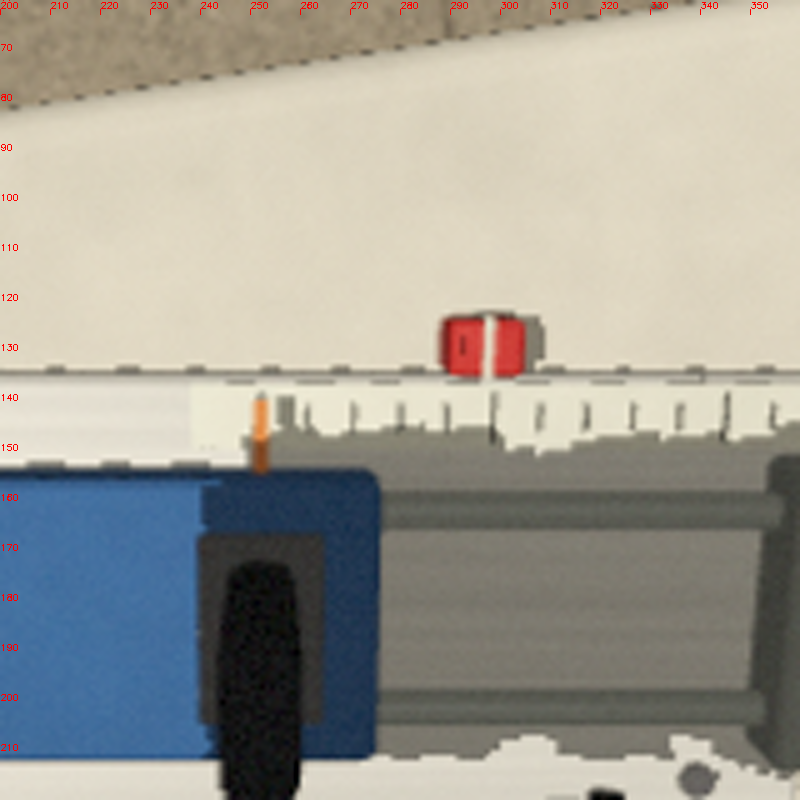

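Run:
```python
from h import *
import pickle; from bench import readout
np.set_printoptions(precision=4,suppress=True)
s,c=pickle.load(open("w7.pkl","rb")); wristRT(c,s)
sx=np.array([np.cos(np.radians(-98.2)),np.sin(np.radians(-98.2)),0])
po=onz(c,(251.8,142),.026); cl=onz(c,(297.4,130),.022); print(po,cl,(cl-po)@sx)
# rig edge angle
a=onz(c,(200,134.5),.012);b=onz(c,(350,135),.012);print(np.degrees(np.arctan2(*(a-b)[[1,0]])))
a=onz(c,(210,154.2),.034);b=onz(c,(270,154.3),.034);print(np.degrees(np.arctan2(*(a-b)[[1,0]])))
# handle from foot plate z=.040 corners: x 239.2..264.4 at v 167..205
for v in (168,204): print((onz(c,(239.2,v),.04)+onz(c,(264.3,v),.04))/2)
a=(onz(c,(239.2,167),.04)+onz(c,(264.3,167),.04))/2;b=(onz(c,(239.2,204.5),.04)+onz(c,(264.3,204.5),.04))/2;print("foot centre",(a+b)/2,np.linalg.norm(a-b))
s=readout.read_state(); print(s["ee_pos"])
print(rowto(T_of(s),down([.4912,-.3395,.12],81.8),3))
```

```text
[ 0.4481 -0.3333  0.026 ] [ 0.4431 -0.2851  0.022 ] -0.047068354034178674
-98.43875580501651
-98.34347240409737
[ 0.4723 -0.3369  0.04  ]
[ 0.51   -0.3424  0.04  ]
foot centre [ 0.4909 -0.3396  0.04  ] 0.0396526650143381
[ 0.4892 -0.3381  0.1667]
(array([-0.0004,  0.0156, -0.0007]), array([-0.0109, -0.012 ,  0.0115]))
```

Request:
arm_command([
  [[-0.0006,0.015,-0.001,0,0,0],[-0.0006,0.015,-0.0011,0,0,0],[0,0.015,0,0,0,0],[0,0.015,0,0,0,0],[0,0.015,0,0,0,0],[0,0.014,0,0,0,0],[0,0.012,0,0,0,0],[0,0,0,0,0,0],[0,0,0,0,0,0]],
])

```text
time: 12.05
ee_pos: [0.4913, -0.3397, 0.0658]
eef_rot: [-0.534, -0.463, 0.463, 0.535]
ft_force: [0.1, 0.5, -0.3]
width: 0.0657
```

Run:
```python
from h import *; from bench import readout,vision
s=readout.read_state(); print(s["ee_pos"],s["ft_force"],s["width"],yaw(T_of(s)))
c=vision.camera("wrist"); cv2.imwrite("pics/w8.png",c["pixels"])
c=vision.camera("scene"); crop(c["pixels"],285,90,410,210,6,"pics/s8.png")
```

```text
[ 0.49127753 -0.33968655  0.06582855] [ 0.06018745  0.52144357 -0.26816908] 0.06571650115106394 81.83404810381657
```

View pics/w8.png

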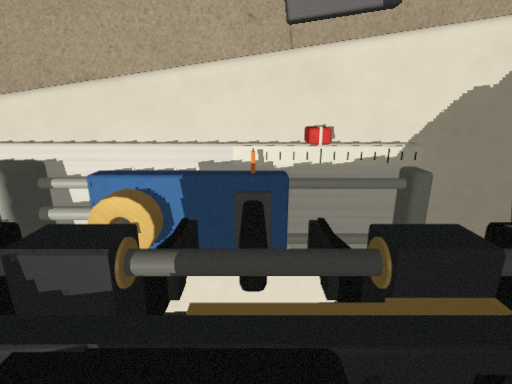

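View pics/s8.png

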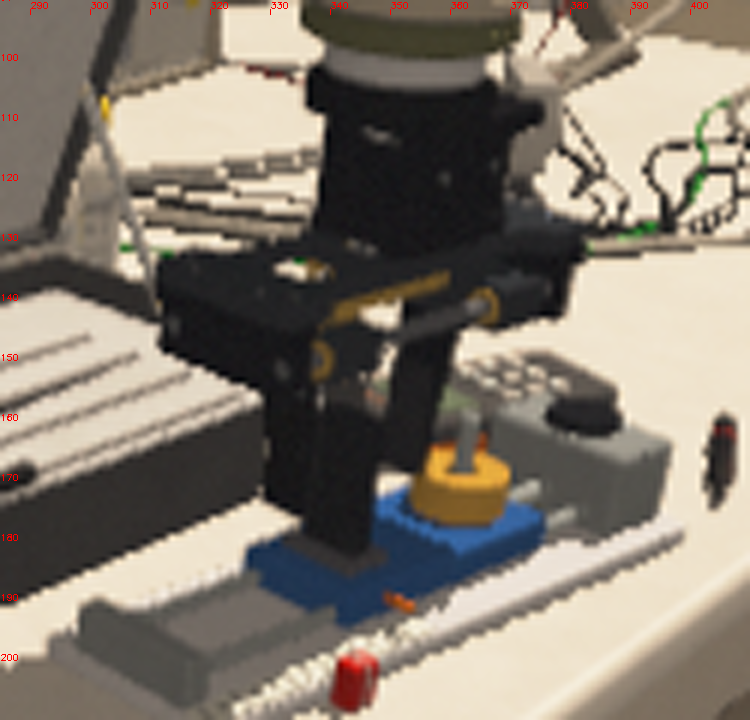

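The grip sits between the fingers (wrist view (253,240)) and there's no contact. I'll close on it.

Request:
arm_command([
  [[0,0,0,0,0,0],[0,0,0,0,0,0],[0,0,0,0,0,0],[0,0,0,0,0,0],[0,0,0,0,0,0],[0,0,0,0,0,0],[0,0,0,0,0,0],[0,0,0,0,0,0],[0,0,0,0,0,0],[0,0,0,0,0,0]],
], hand=0, grip_force=40)

```text
time: 12.98
ee_pos: [0.4916, -0.3398, 0.0659]
eef_rot: [-0.534, -0.463, 0.463, 0.535]
ft_force: [-0.8, 1.8, 1.8]
width: 0.0136
```

Request:
arm_command([
  [[0.0025,0,0,0,0,0],[0.004,0,0,0,0,0],[0.005,0,0,0,0,0],[0.005,0,0,0,0,0],[0.006,0,0,0,0,0],[0.006,0,0,0,0,0],[0.006,0,0,0,0,0],[0.005,0,0,0,0,0],[0.004,0,0,0,0,0],[0.0025,0,0,0,0,0],[0,0,0,0,0,0],[0,0,0,0,0,0]],
])

```text
time: 13.98
ee_pos: [0.4981, -0.2946, 0.0659]
eef_rot: [0.535, 0.463, -0.463, -0.534]
ft_force: [2.4, -6.1, -5.0]
width: 0.0135
```

Request:
arm_command([
  [[0,0,0,0,0,0],[0,0,0,0,0,0],[0,0,0,0,0,0],[0,0,0,0,0,0]],
])

```text
time: 14.32
ee_pos: [0.4981, -0.2949, 0.0659]
eef_rot: [0.535, 0.463, -0.463, -0.534]
ft_force: [2.1, -5.6, -4.6]
width: 0.0136
```

Run:
```python
from h import *; from bench import readout,vision
import pickle
s=readout.read_state(); print(s["ee_pos"],s["ft_force"],s["width"],yaw(T_of(s)))
c=vision.camera("wrist"); cv2.imwrite("pics/w9.png",c["pixels"]); pickle.dump((s,c),open("w9.pkl","wb")); crop(c["pixels"],200,100,310,200,7,"pics/w9c.png")
c=vision.camera("scene"); crop(c["pixels"],285,90,410,210,6,"pics/s9.png")
```

```text
[ 0.49807457 -0.29485283  0.06585941] [ 2.10201447 -5.60763908 -4.60690889] 0.013614109497881999 81.8286396735741
```

View pics/w9c.png

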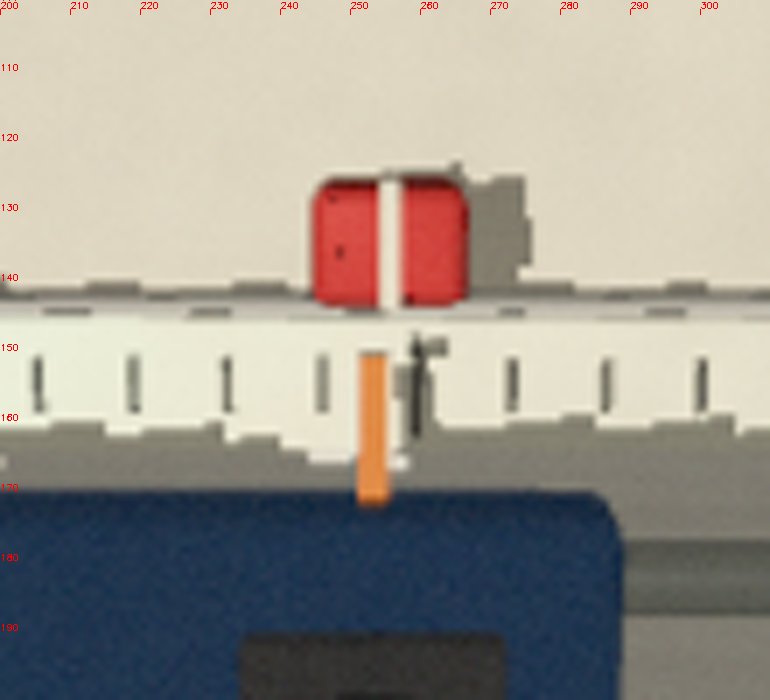

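View pics/s9.png

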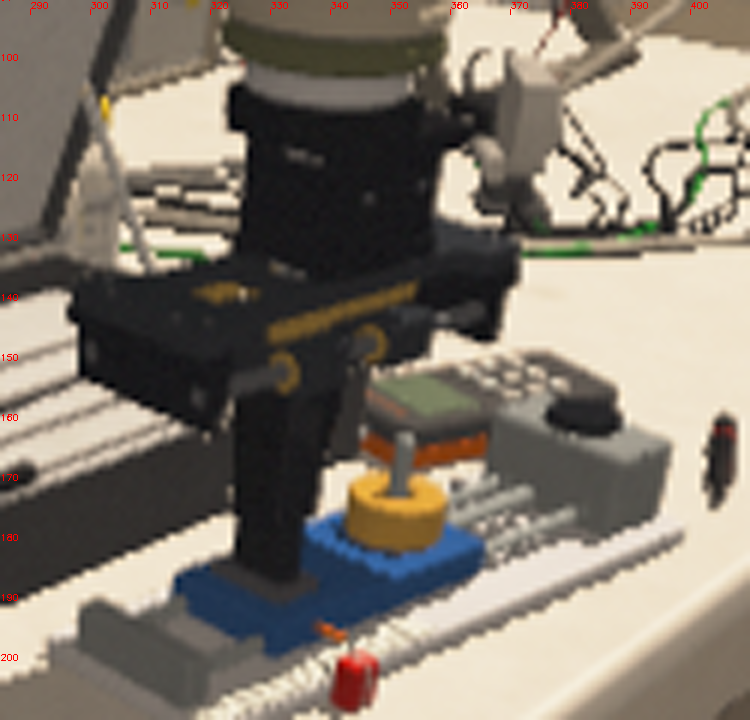

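Run:
```python
from h import *
import pickle
s,c=pickle.load(open("w9.pkl","rb")); wristRT(c,s)
sx=np.array([np.cos(np.radians(-98.3)),np.sin(np.radians(-98.3)),0])
q=lambda x,y:((x+.5)/7+200-.5,(y+.5)/7+100-.5)
for v in (180,290): print((onz(c,q(390,v),.022)-onz(c,q(373,360),.026))@sx)
```

```text
-0.0016228931284940876
-0.0016758418626332634
```

Request:
arm_command([
  [[0.0009,0,0,0,0,0],[0.0009,0,0,0,0,0],[0,0,0,0,0,0],[0,0,0,0,0,0],[0,0,0,0,0,0],[0,0,0,0,0,0]],
])

```text
time: 14.92
ee_pos: [0.4983, -0.2931, 0.0659]
eef_rot: [0.535, 0.463, -0.463, -0.534]
ft_force: [2.0, -5.6, -4.6]
width: 0.0138
```

Run:
```python
from h import *; from bench import readout,vision
import pickle
s=readout.read_state(); print(s["ee_pos"],s["ft_force"],s["width"],yaw(T_of(s)))
c=vision.camera("wrist"); cv2.imwrite("pics/w10.png",c["pixels"]); pickle.dump((s,c),open("w10.pkl","wb")); crop(c["pixels"],200,100,310,200,7,"pics/w10c.png")
```

```text
[ 0.49834107 -0.29310141  0.06587373] [ 1.99246718 -5.55722456 -4.57430659] 0.013788811303270906 81.82989365898572
```

View pics/w10c.png

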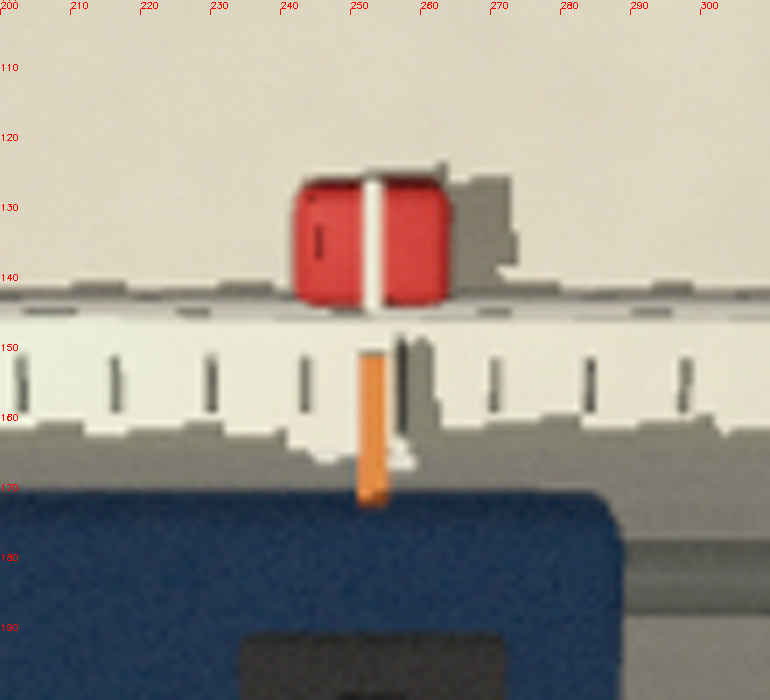

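The pointer (crop x 373) and the white line (crop x 373) now coincide. I'll hold for a moment, then check drift and the rest of the bench.

Request:
arm_command([
  [[0,0,0,0,0,0],[0,0,0,0,0,0],[0,0,0,0,0,0],[0,0,0,0,0,0],[0,0,0,0,0,0],[0,0,0,0,0,0],[0,0,0,0,0,0],[0,0,0,0,0,0],[0,0,0,0,0,0],[0,0,0,0,0,0],[0,0,0,0,0,0],[0,0,0,0,0,0]],
])

```text
time: 15.97
ee_pos: [0.4983, -0.2931, 0.0659]
eef_rot: [0.535, 0.463, -0.463, -0.534]
ft_force: [2.1, -5.6, -4.4]
width: 0.0137
```

Run:
```python
from h import *; from bench import readout,vision
s=readout.read_state(); print(s["ee_pos"],s["ft_force"],s["width"])
c=vision.camera("wrist"); crop(c["pixels"],200,100,310,200,7,"pics/w11c.png")
q=lambda x,y:((x+.5)/7+200-.5,(y+.5)/7+100-.5)
wristRT(c,s); sx=np.array([np.cos(np.radians(-98.3)),np.sin(np.radians(-98.3)),0])
g=c["pixels"].astype(float)
row=g[128:142,245:262].mean(0)[:,0]; w=np.clip(row-row.min()-60,0,None); ul=245+(w*np.arange(17)).sum()/w.sum()
P=g[152:166,245:262]; w=np.clip((P[:,:,2]-P[:,:,0]).mean(0)-60,0,None); up=245+(w*np.arange(17)).sum()/w.sum()
print(ul,up,(onz(c,(ul,135),.022)-onz(c,(up,155),.026))@sx)
c=vision.camera("top"); cv2.imwrite("pics/top11.png",c["pixels"])
c=vision.camera("scene"); cv2.imwrite("pics/s11.png",c["pixels"])
```

```text
[ 0.4983456  -0.29309145  0.06586455] [ 2.05931768 -5.55290119 -4.37826235] 0.013737052117273297
252.75771550195105 252.81951000224768 8.710075269603895e-05
```

View pics/w11c.png

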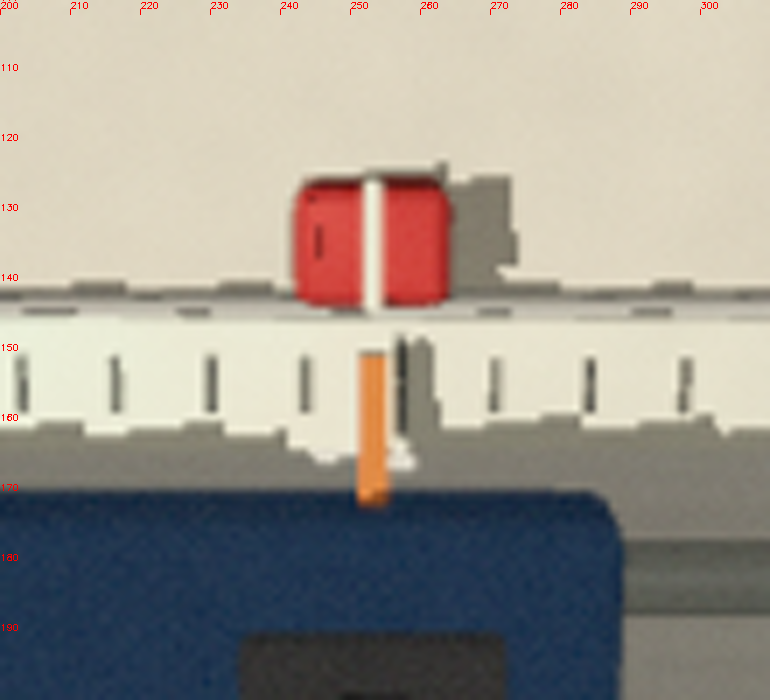

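View pics/top11.png

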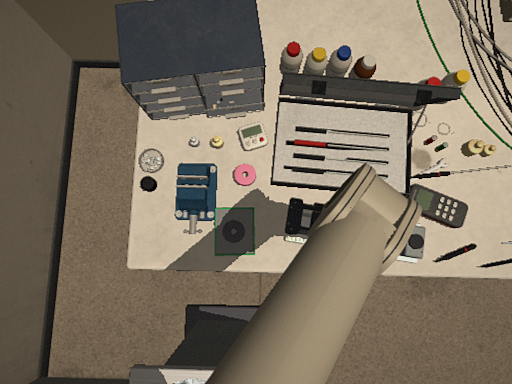

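View pics/s11.png

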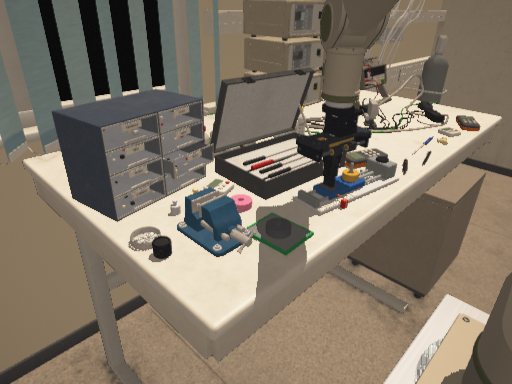

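The pointer is within 0.1 mm of the line and isn't drifting. The ring is in the tray (top view (233,231)) and the bystanders sit where they were, so I'm handing in.

```bash
python3 -c "
from bench import r
print(r.close_job())"
```

```text
the job is handed in; nothing more can be done
None
```

The job is done and handed in at about 16 s of the 58 s allowed, with the gripper still holding the sled at the mark.

- **Steel ring:** I lifted only the upper ring and laid it flat in the middle of the green tray. The fingertips reach lower than the ring did, so it dropped the last few millimetres on release. The scene and wrist pictures show it lying flat.
- **Brass ring:** it stayed on the sled.
- **Sled:** I gripped the black upright with the jaws along the sled's x, at 40 N, and pulled it about 47 mm. The first pull stopped about 1.7 mm short, so I corrected it.
- **Last checks:** the wrist camera put the pointer within about 0.1 mm of the white line. The arm did not drift over a further second of holding, and the measured hand force was about 7 N. In the last pictures the bystanders sit where they were at the start. No check failed or disagreed.

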